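# Unlock the induction cooker and switch on the plate under the lidded pot

### The arm

A 6-joint arm with a two-finger parallel gripper is mounted at the origin on the work surface. World frame = base frame: x ahead of the robot, y to its left, z up, the work surface at z = 0. Lengths are in m, angles in rad, forces in N, time in s.
With the tool pointing down it reaches from about 0.225 to 0.875 m from the base axis. Payload 3.4 kg.
Tool frame: the origin (TCP) lies on the centre line of the jaws, within the pads' length; the fingertips stand 17 mm ahead of it and the grasp point (between the pads) lies 2 mm behind it (nose_length is the distance from the TCP to the fingertips, in m); z points along the fingers, y is the line along which they close (so a half turn about z gives the same grasp; the last joint's range is limited). The gripper opens to 85 mm and grips with 20 to 120 N. Pads are 22 mm wide; open, the fingers measure 114 mm over their backs; the gripper's body (76 mm by 85 mm) begins 54 mm behind the grasp point. The pads swing forward as they close: fully open they stand 13 mm farther back than shut.
Start: joints at [1.203, 0.276, 1.505, -0, 1.361, -0.121], TCP at [0.14, 0.558, 0.214] pointing down, gripper open.
Joint ranges: [-2.89, 2.89], [-0.75, 2.08], [0.22, 2.7], [-1.18, 4.32], [0.11, 2.71], [-2.7, 2.7]. Speed limits (rad/s): [2.57, 2.57, 3.14, 3.14, 3.14, 3.14].

### API

Orientations are given as a unit quaternion [w, x, y, z].
In Python, from rig import get_state, get_image, sign_off, find_in, place_of, nose_length gives the robot as it stands.
- The arm moves only by the tool apply_moves, never from a script. Its argument "deltas" is one flat list of numbers, 5 for each row, row after row: the finger opening in mm, from 0 to 85.4, then the shift along the tool's x, y, z in mm, then the turn about the tool's z in degrees. A call has 1 to 12 rows; each row is the pose to reach, as a shift and turn from the pose commanded when the call began, along the tool's axes at that moment; what a row does not reach only later rows make up. A row lasts 1/12 s, in which the tool goes at most 41.7 mm and 7.16 degrees, less where a joint would pass 70% of its speed; a pose out of reach is approached as far as the arm can. A call with a gripper value outside its range is refused whole. The fingers move at their own pace and stop on an object; "squeeze" is the grip in N (left out, the last holds). Time passes only in rows, so rows that repeat a pose let the fingers close. It gives the time, the measured TCP pose, the force, the opening and the grip force at its end, in the units of the state.
- get_state(): the state, without advancing time (a new reading comes with each control period).
- get_image(name): name is "side" or "top" or "wrist"; returns a dict with "frame" (420x560x3 uint8, red, green, blue), "K" (3x3 intrinsics, pixels), "k1" (the pictures are not rectified: a ray, as slopes to the right and down, at radius r is drawn at 1 + k1 r^2 times it, then the intrinsics apply), "position" and "orientation" of the camera in the world. Camera axes: x right, y down, z forward; pixel columns grow to the right and rows downward; lengths in m; the calibration is good to about 2 mm. A picture is of the moment at which its call begins. There is no depth.
- sign_off(): hands the job in; it is judged then, once.
Trained networks look in a picture, given as the dict that the camera call returned (one of the last four; its "shot" number tells which), for a name from the list of things; names that differ only in an ending like _2 or _b are one class to them, and where a whole thing is asked for, a point or a joint stands for the part that bears it (a point fixed in the world has none). Each returns a list of dicts, best first, with "score" (0 to 1); they miss things now and then, are a little off and sometimes report something else, mostly with a low value. They report only what shows in the picture. A call takes as long as a camera call.
- find_in(query, picture): "point" ([column, row] in pixels, amid what is visible of it).
- place_of(query, picture): "point" ([column, row] in pixels: a listed point, or the origin of a listed thing).
The state is a dict: "clock": time; "qpos": joint angles; "qd": joint speeds; "effort": joint torques, N m; "position": TCP position; "ee_rot": TCP orientation; "contact_force": force on the tool from outside, world axes, zero at the start; "moment": the same for the moment, N m; "width": finger opening in m; "gripper_force": force on a finger pad.
Only numpy, scipy, OpenCV 4.12 (cv2) and the standard library are available. Lean on these libraries where they do the work, as an engineer would, in place of code of your own. Each camera call takes 0.05 s, during which the arm holds its last target. There are 200 camera calls.

### The job

The child lock of the two-plate induction cooker is on. With the fingertips, press the square lock key in the middle of the control strip lightly and keep it down for three seconds, then let it come up and press the round on key of the plate on which the lidded two-handled pot stands until it goes down, and take the hand away with every key up again. Press no other key, and leave the pot, its lid, the pan and everything else on the worktop where they are.

Things in the scene. Friction and masses are not known exactly. Their poses are not given: they have to be found in the camera images.
- cooker: portable two-plate induction cooker, fixed, 360 mm deep (x) by 600 wide (y), black glass top at 64; origin at the centre of its underside on the worktop, x away from the robot, y left. Plates: printed rings 194 across, centred at (45, +150) left and (45, -150) right. In front of the glass runs a flat aluminium control strip, 82 deep, top at 58. Do not press it with more than 25 N
- lock_key_top (a point): centre of the top face of the lock key, a square grey cap 26 by 26 mm with a padlock sign, the middle one of the seven keys, which stand in one row along the control strip at cooker x = -140, y = 0. It is 67 mm above the worktop when up and moves down with the key
- left_on_top (a point): centre of the top face of the on key of the left plate, a round grey cap 28 mm across with a power sign, straight in front of that plate, at cooker y = +150. It is 67 mm above the worktop when up and moves down with the key
- right_on_top (a point): centre of the top face of the on key of the right plate, a round grey cap 28 mm across with a power sign, straight in front of that plate, at cooker y = -150. It is 67 mm above the worktop when up and moves down with the key
- lock_key (a joint): how far the lock key is down, m: 0 up, 0.005 fully in; the cooker counts it as pressed from 0.002. It stands 9 mm above the strip, starts to give at about 0.8 N, takes 4.8 N fully in, and springs up when let go
- left_on (a joint): how far the left plate's on key is down, m: 0 up, 0.005 fully in; the cooker counts it as pressed from 0.002. It stands 9 mm above the strip, starts to give at about 0.8 N, takes 4.8 N fully in, and springs up when let go
- right_on (a joint): how far the right plate's on key is down, m: 0 up, 0.005 fully in; the cooker counts it as pressed from 0.002. It stands 9 mm above the strip, starts to give at about 0.8 N, takes 4.8 N fully in, and springs up when let go
- left_minus (a joint): how far the left plate's minus key is down, m: 0 up, 0.005 fully in, pressed from 0.002. An oblong grey cap 14 (x) by 26 (y) mm in the row of keys, 9 mm proud of the strip, at cooker y = 215 mm
- left_plus (a joint): how far the left plate's plus key is down, m: 0 up, 0.005 fully in, pressed from 0.002. An oblong grey cap 14 (x) by 26 (y) mm in the row of keys, 9 mm proud of the strip, at cooker y = 85 mm
- right_minus (a joint): how far the right plate's minus key is down, m: 0 up, 0.005 fully in, pressed from 0.002. An oblong grey cap 14 (x) by 26 (y) mm in the row of keys, 9 mm proud of the strip, at cooker y = -85 mm
- right_plus (a joint): how far the right plate's plus key is down, m: 0 up, 0.005 fully in, pressed from 0.002. An oblong grey cap 14 (x) by 26 (y) mm in the row of keys, 9 mm proud of the strip, at cooker y = -215 mm
- pot: pot with two short wooden side handles, enamelled, 170 mm across (238 over the handles) and 105 high without the lid, about 1.6 kg; origin at the centre of its underside, on the left or the right plate of the cooker; z up, handles along its y
- pot_lid: white lid lying on the pot, 176 mm across, with a wooden knob up to 58 mm above its origin; origin at the centre of its underside, 99 mm above the pot's underside
- pan: open pan, enamelled as the pot is, 190 mm across and 46 high, with one long wooden handle along its x reaching 235 from its centre; origin at the centre of its underside, on the plate that the pot does not use
- pinch_bowl: small white bowl, 62 mm across and 32 high, on the glass between the plates; origin at the centre of its underside
- salt: salt shaker with a steel top, 42 mm across and 77 high, on the glass between the plates near the back; origin at the centre of its underside
- spoon: wooden spoon, 260 mm long, lying left of the cooker near its front; origin at its underside, handle to its -x
- mug: white mug, 82 mm across and 92 high, right of the cooker; origin at the centre of its underside
- jar: glass storage jar with a steel lid, 96 mm across and 172 high, right of the cooker; origin at the centre of its underside
- teapot: white teapot, 120 mm across (spout reaching 105 along its -y) and 110 high, left of the cooker; origin at the centre of its underside
- oil_bottle: amber oil bottle with a cork, 60 mm across and 190 high, left of the cooker; origin at the centre of its underside

How it is judged:
By the outcome, as a careful person would: the job done as asked, in the order asked, and still so for the second after the job is handed in, with the robot touching nothing.
It also fails if it takes over 58 s, if anything falls off the work surface, if the arm or the gripper's body presses on something with over 40 N, if the wrist force passes 120 N, or if a joint passes its speed limit or range.

## Working session

There is one attempt and no reset: what is moved stays moved. The work goes in short steps, Python scripts to look and compute and a tool call to move; the robot and the scene stay as the last step left them, time stands still between calls to the robot, and variables do not carry over. Pictures are saved under pics/ and viewed, at most 10 in all, crops included, and the job is handed in when it is done.

Besides the shell and the picture viewer there is one more tool, called after "Request:" by a JSON object that holds its "method" and its "body". apply_moves: Moves the arm, as the interface text tells. Its arguments: {"type":"object","properties":{"deltas":{"type":"array"},"squeeze":{"type":"number"}},"required":["deltas"]}

```bash
mkdir -p pics
cat > h.py <<'E'
import numpy as np, cv2
from scipy.spatial.transform import Rotation as R
from rig import *
def rot(q): return R.from_quat([q[1],q[2],q[3],q[0]]).as_matrix()
def ray(p,uv):
    K=np.array(p["K"]);k=p["k1"]
    d=np.array([(uv[0]-K[0,2])/K[0,0],(uv[1]-K[1,2])/K[1,1]]);s=d.copy()
    for _ in range(30): s=d/(1+k*(s@s))
    return np.array(p["position"]),rot(p["orientation"])@np.array([*s,1])
def onz(p,uv,z):
    o,d=ray(p,uv); return o+d*(z-o[2])/d[2]
def save(p,n): cv2.imwrite(f"pics/{n}.png",cv2.cvtColor(p["frame"],cv2.COLOR_RGB2BGR))
E
python3 - <<'E'
from h import *
s=get_state();print(s["clock"],s["position"],s["ee_rot"],s["width"],s["contact_force"],nose_length)
im={}
for c in["top","side"]:
    p=get_image(c);save(p,c+"0");print(c,np.round(p["position"],3))
    for q,z in[("lock_key_top",.067),("left_on_top",.067),("right_on_top",.067),("pot",.064),("pan",.064),("pot_lid",.163),("cooker",0)]:
        for r in place_of(q,p)[:2]: print(c,q,round(r["score"],2),np.round(r["point"],1),np.round(onz(p,r["point"],z),4))
E
```

```text
0.0 [0.1402942  0.55706964 0.21284388] [-2.15989407e-04  1.23096426e-01  9.92394318e-01 -8.61095773e-04] 0.08541087177120404 [0.37059246 0.76804914 0.60506641] 0.017
top [0.261 0.019 1.57 ]
top lock_key_top 0.42 [284.8 232.7] [0.5126 0.0298 0.067 ]
top left_on_top 0.41 [240.3 227.6] [0.5183 0.1754 0.067 ]
top right_on_top 0.49 [331.5 236.4] [ 0.5121 -0.1222  0.067 ]
top pan 0.61 [334.7 179.1] [ 0.7066 -0.1226  0.064 ]
top pan 0.41 [444.4 236.7] [ 0.5399 -0.4866  0.064 ]
top pot_lid 0.88 [240.8 162.8] [0.7076 0.1836 0.163 ]
top pot_lid 0.69 [238.5 226.1] [0.5061 0.1713 0.163 ]
top cooker 0.97 [286.8 196.4] [0.6509 0.033  0.    ]
side [-0.167 -1.046  1.382]
side lock_key_top 0.63 [258.1 224.2] [0.5008 0.0418 0.067 ]
side left_on_top 0.41 [241.6 197.3] [0.5252 0.1972 0.067 ]
side right_on_top 0.55 [279.7 253.9] [ 0.4863 -0.1183  0.067 ]
side pot 0.56 [281.5 181.9] [0.7049 0.1898 0.064 ]
side pan 0.92 [326.3 225.8] [ 0.7039 -0.0991  0.064 ]
side pot_lid 0.8 [283.2 161.3] [0.7127 0.1926 0.163 ]
side cooker 0.71 [292.8 220.1] [0.6575 0.0422 0.    ]
side cooker 0.64 [190.3 164.3] [0.484  0.5624 0.    ]
```

Run:
```python
import cv2
a=cv2.imread("pics/top0.png");b=cv2.imread("pics/side0.png")
cv2.imwrite("pics/t0c.png",cv2.resize(a[120:280,180:390],None,fx=3.8,fy=3.7,interpolation=cv2.INTER_CUBIC))
```

```text
(no output)
```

View pics/t0c.png

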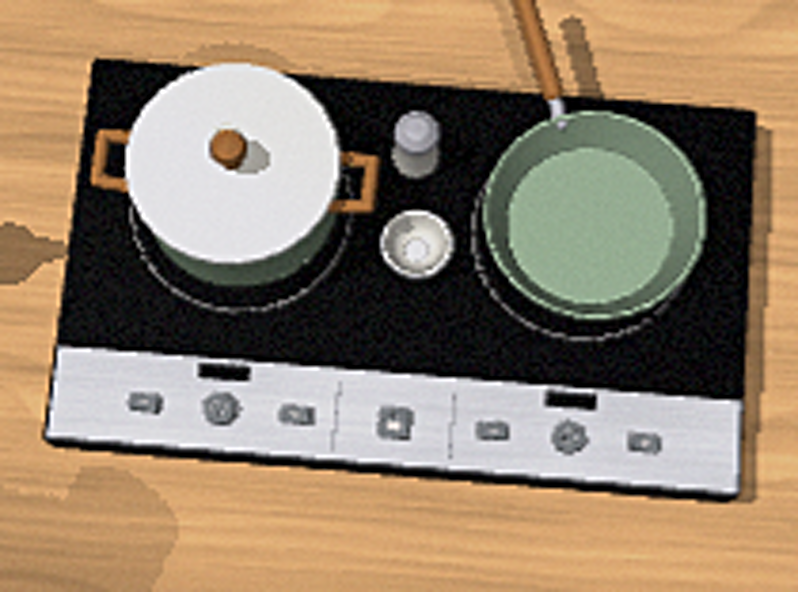

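View pics/side0.png

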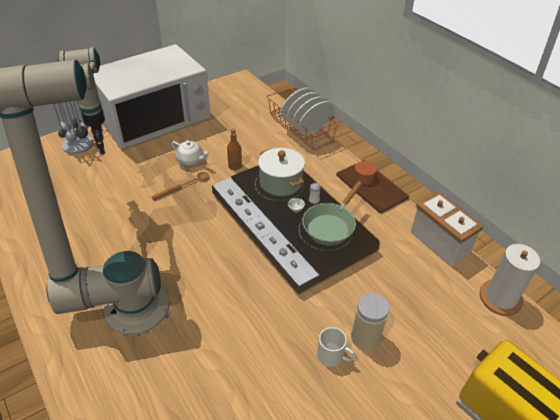

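The pot stands on the left plate (lid at crop (232,160)), so the left on key at crop (221,408) is the one to press. The lock key is at crop (395,423). The side view agrees, and the spoon, teapot and bottle lie to the left.

Run:
```python
from h import *
p=get_image("top")
P=[onz(p,(u/3.8+180,v/3.7+120),.067)[:2] for u,v in[(395,423),(221,408),(569,437)]]
print(np.round(P,4)); d=P[1]-P[2]; print(np.linalg.norm(d),np.degrees(np.arctan2(-d[0],d[1])))
s=get_state();T=rot(s["ee_rot"]);print(np.round(T,3))
for z in[.32]:
  for k in P: print(np.round(1e3*T.T@(np.array([*k,z])-s["position"])))
q=get_image("side")
for n in["oil_bottle","teapot"]: print(n,[np.round(onz(q,r["point"],0),3) for r in place_of(n,q)[:1]])
```

```text
[[ 0.5071  0.0321]
 [ 0.509   0.1815]
 [ 0.5061 -0.1168]]
0.2982601610492198 -0.5682347603369262
[[-0.97   0.244  0.   ]
 [ 0.244  0.97   0.   ]
 [ 0.     0.    -1.   ]]
[-484. -420. -106.]
[-449. -275. -106.]
[-519. -565. -106.]
oil_bottle [array([0.653, 0.442, 0.   ])]
teapot [array([0.483, 0.572, 0.   ])]
```

Request:
{"method": "apply_moves", "body": {"deltas": [0, -40, -35, -30, -7, 0, -80, -70, -36, -13, 0, -120, -105, -36, -13, 0, -160, -140, -36, -13, 0, -200, -174, -36, -13, 0, -240, -208, -36, -13, 0, -280, -243, -36, -13, 0, -320, -278, -36, -13, 0, -360, -312, -36, -13, 0, -400, -347, -36, -13, 0, -440, -382, -36, -13, 0, -484, -420, -36, -13]}}

```text
clock: 2.0
position: [0.4236, 0.151, 0.25]
ee_rot: [0.0, 0.01, 1.0, 0.0]
contact_force: [0.2, -0.0, -0.0]
width: 0.0001
gripper_force: 0.0
```

Request:
{"method": "apply_moves", "body": {"deltas": [0, 0, 0, 0, 0, 0, 0, 0, 0, 0]}}

```text
clock: 2.17
position: [0.424, 0.151, 0.2495]
ee_rot: [-0.0, 0.013, 1.0, 0.0]
contact_force: [0.3, 0.7, -0.3]
width: 0.0002
gripper_force: 0.0
```

Run:
```python
from h import *
import rig
s=get_state();print(s["position"],np.round(s["ee_rot"],4),rig.nose_length)
p=get_image("wrist");save(p,"w1");print(np.round(p["position"],3),np.round(rot(p["orientation"]),2).tolist())
for q in["lock_key_top","left_on_top","right_on_top"]:
    for r in place_of(q,p)[:2]: print(q,round(r["score"],2),np.round(r["point"],1),np.round(onz(p,r["point"],.067),4))
```

```text
[0.42401784 0.15100904 0.24950172] [-1.000e-04  1.260e-02  9.999e-01  1.000e-04] 0.017
[0.354 0.152 0.411] [[0.02, 0.96, 0.27], [1.0, -0.02, -0.01], [-0.0, 0.27, -0.96]]
lock_key_top 0.88 [187.4 253.7] [0.5063 0.0328 0.067 ]
left_on_top 0.8 [309.9 252.7] [0.5083 0.1846 0.067 ]
right_on_top 0.79 [ 73.2 257.5] [ 0.5094 -0.1168  0.067 ]
```

View pics/w1.png

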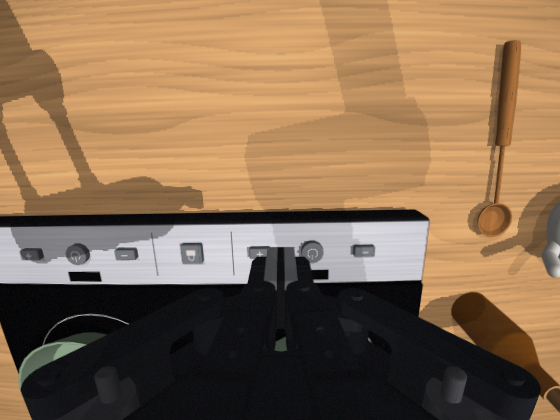

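The lock key shows at (191,253) and the left on key at (312,251), agreeing with the networks within about 4 px. Lock is at about (0.507, 0.034) and on is at about (0.5085, 0.184).

Request:
{"method": "apply_moves", "body": {"deltas": [0, -20, -27, 0, 0, 0, -40, -54, 0, 0, 0, -60, -80, 15, 0, 0, -80, -106, 40, 0, 0, -86, -115, 70, 0, 0, -86, -115, 100, 0, 0, -86, -115, 130, 0, 0, -86, -115, 139, 0, 0, -86, -115, 139, 0, 0, -86, -115, 139, 0]}}

```text
clock: 3.2
position: [0.5069, 0.0373, 0.1113]
ee_rot: [0.0, 0.009, 1.0, 0.0]
contact_force: [0.7, -0.3, 0.6]
width: 0.0
gripper_force: 0.0
```

Run:
```python
from h import *
s=get_state();print(s["clock"],s["position"],s["ee_rot"],s["contact_force"])
p=get_image("wrist");save(p,"w2")
for q in["lock_key_top","left_on_top"]:
    for r in place_of(q,p)[:1]: print(q,round(r["score"],2),np.round(r["point"],1),np.round(onz(p,r["point"],.067),4))
cv2.imwrite("pics/w2c.png",cv2.resize(cv2.imread("pics/w2.png")[150:350,180:400],None,fx=3,fy=3))
```

```text
3.2 [0.50687624 0.03733599 0.11129265] [3.29500461e-04 8.94517305e-03 9.99959934e-01 7.36538900e-05] [ 0.71908474 -0.32049049  0.59531651]
lock_key_top 0.65 [276.1 222.7] [0.5052 0.0336 0.067 ]
left_on_top 0.92 [484.1 223.3] [0.5085 0.1866 0.067 ]
```

View pics/w2c.png

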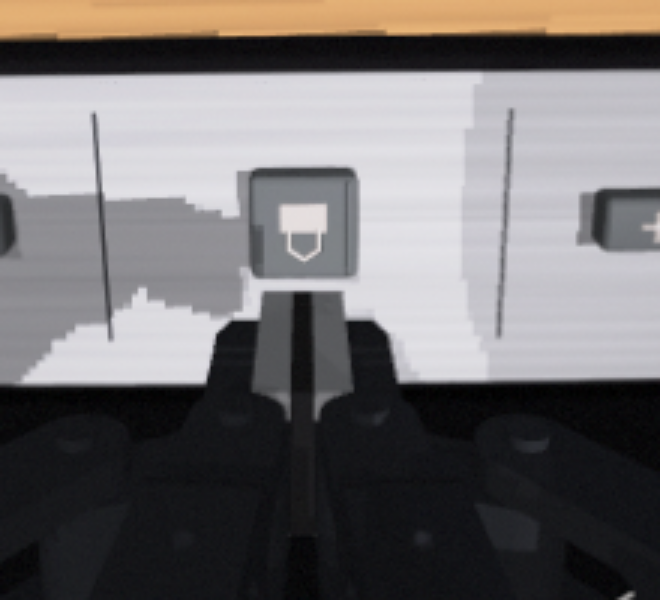

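The key cap spans crop (250–357, 170–278), with the fingertips centred on it at x≈302, so they are aligned in y; x agrees by calculation. I'll go down to just above the key.

Request:
{"method": "apply_moves", "body": {"deltas": [0, 0, 0, 10, 0, 0, 0, 0, 18, 0, 0, 0, 0, 24, 0, 0, 0, 0, 26, 0, 0, 0, 0, 26, 0, 0, 0, 0, 26, 0]}}

```text
clock: 3.85
position: [0.5064, 0.0362, 0.0843]
ee_rot: [-0.0, 0.01, 1.0, 0.0]
contact_force: [-0.7, -0.2, -0.1]
width: -0.0001
gripper_force: 0.0
```

Request:
{"method": "apply_moves", "body": {"deltas": [0, 0, 0, 1, 0, 0, 0, 0, 2, 0, 0, 0, 0, 2, 0]}}

```text
clock: 4.1
position: [0.5066, 0.0362, 0.0826]
ee_rot: [0.0, 0.01, 1.0, 0.0]
contact_force: [-0.4, -0.5, 0.3]
width: -0.0001
gripper_force: 0.0
```

Run:
```python
from h import *
s=get_state();print(s["clock"],s["position"],s["contact_force"])
```

```text
4.1 [0.50662543 0.03619874 0.08260628] [-0.40242082 -0.50809096  0.32000995]
```

Request:
{"method": "apply_moves", "body": {"deltas": [0, 0, 0, 1, 0, 0, 0, 0, 1, 0, 0, 0, 0, 1, 0]}}

```text
clock: 4.35
position: [0.5066, 0.0362, 0.0816]
ee_rot: [0.0, 0.01, 1.0, 0.0]
contact_force: [-0.4, 0.9, 0.4]
width: -0.0001
gripper_force: 0.0
```

Request:
{"method": "apply_moves", "body": {"deltas": [0, 0, 0, 1, 0, 0, 0, 0, 1, 0, 0, 0, 0, 1, 0]}}

```text
clock: 4.6
position: [0.5065, 0.0362, 0.0805]
ee_rot: [-0.0, 0.01, 1.0, 0.0]
contact_force: [0.0, -0.3, 0.1]
width: -0.0
gripper_force: 0.0
```

Request:
{"method": "apply_moves", "body": {"deltas": [0, 0, 0, 1, 0, 0, 0, 0, 1, 0, 0, 0, 0, 1, 0]}}

```text
clock: 4.85
position: [0.5065, 0.0362, 0.0795]
ee_rot: [-0.0, 0.01, 1.0, 0.0]
contact_force: [-0.6, -0.9, -0.4]
width: 0.0003
gripper_force: 0.0
```

Run:
```python
from h import *
p=get_image("wrist");save(p,"w3")
s=get_state();print(s["contact_force"],s["effort"],s["moment"])
cv2.imwrite("pics/w3c.png",cv2.resize(cv2.imread("pics/w3.png")[180:300,200:360],None,fx=5,fy=5,interpolation=cv2.INTER_CUBIC))
```

```text
[-0.06389971 -0.57107475 -0.15809699] [-3.21593652e-04 -3.78329730e+01 -1.98151588e+01  2.94636345e-05
  2.39992747e-03 -2.23411450e-05] [-0.00270343  0.00558108 -0.02360765]
```

View pics/w3c.png

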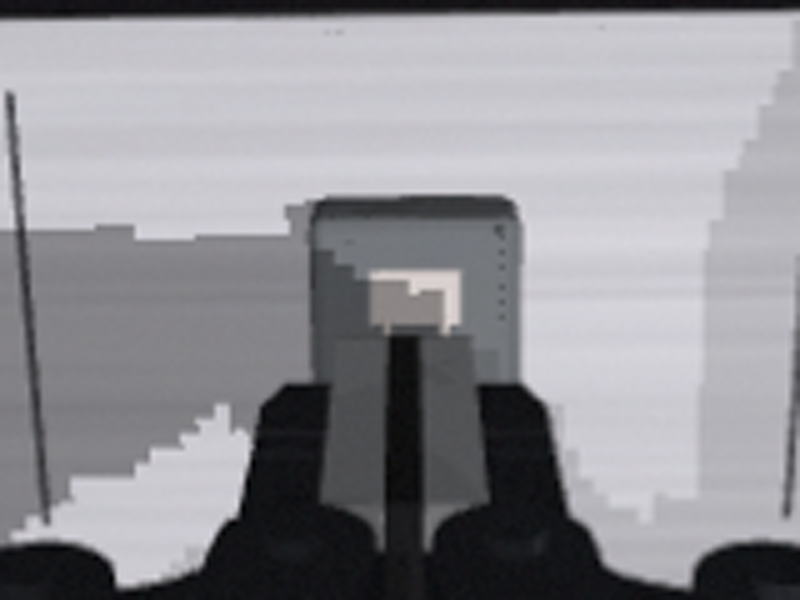

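Run:
```python
from h import *
p=get_image("wrist");s=get_state()
T=rot(s["ee_rot"])
for z in(.0625,.070,.075): print(z,[np.round(1e3*T.T@(onz(p,uv,z)-s["position"]),1) for uv in((280,247),(266,247),(295,247))])
print("key corners",[np.round(onz(p,(200+u/5,180+v/5),.067),4) for u,v in((312,215),(520,215))], s["position"])
g=get_image("side");save(g,"s1")
K=place_of("lock_key_top",g);print(K[0]["point"])
u,v=map(int,K[0]["point"]);cv2.imwrite("pics/s1c.png",cv2.resize(cv2.imread("pics/s1.png")[v-50:v+40,u-60:u+60],None,fx=6,fy=6,interpolation=cv2.INTER_CUBIC))
```

```text
0.0625 [array([-5.4, -0.9, 17.1]), array([-5.5, -9.8, 17.1]), array([-5.4,  8.6, 17.1])]
0.07 [array([-2.3, -0.9,  9.6]), array([-2.3, -9.4,  9.6]), array([-2.2,  8.2,  9.6])]
0.075 [array([-0.1, -0.9,  4.6]), array([-0.1, -9.1,  4.6]), array([-0.1,  8. ,  4.6])]
key corners [array([0.4942, 0.0249, 0.067 ]), array([0.4947, 0.0501, 0.067 ])] [0.50658415 0.03623209 0.07959279]
[256.7, 226.0]
```

View pics/s1c.png

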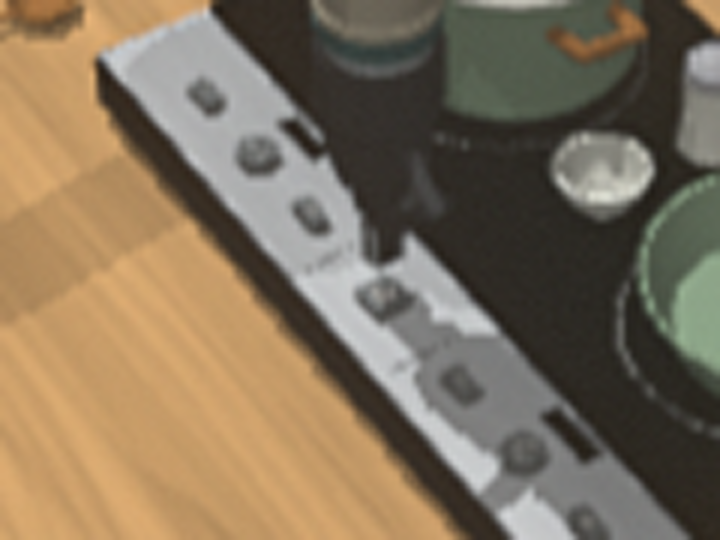

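Run:
```python
from h import *
p=get_image("side");s=get_state()
K=np.array(p["K"]);Rc=rot(p["orientation"])
def proj(X):
    c=Rc.T@(np.array(X)-p["position"]);q=c[:2]/c[2];q=q*(1+p["k1"]*q@q);return np.round(K[:2,:2]@q+K[:2,2],1)
x,y,z=s["position"]
print("key",proj([.5068,.037,.067]),"seen 260.2 225.5")
for h in(.0625,.07,.075,.08,.09): print(h,proj([x,y,h]),proj([x,y-.01,h]))
print("seen tip bottom 260.7 219.7")
```

```text
key [260.2 224.3] seen 260.2 225.5
0.0625 [260.3 225.4] [261.8 227. ]
0.07 [260.3 223.9] [261.8 225.6]
0.075 [260.2 222.9] [261.7 224.6]
0.08 [260.2 222. ] [261.7 223.6]
0.09 [260.2 220. ] [261.7 221.7]
seen tip bottom 260.7 219.7
```

The side crop shows the dark finger end at (388,262), still clear of the key at (385,297). With no force felt, the tips are still above the key, so I'll go on down in small guarded steps.

Request:
{"method": "apply_moves", "body": {"deltas": [0, 0, 0, 1, 0, 0, 0, 0, 1, 0]}}

```text
clock: 5.27
position: [0.5064, 0.0362, 0.0784]
ee_rot: [-0.0, 0.01, 1.0, 0.0]
contact_force: [-0.5, 0.1, -0.1]
width: -0.0002
gripper_force: 0.0
```

Request:
{"method": "apply_moves", "body": {"deltas": [0, 0, 0, 1, 0, 0, 0, 0, 1, 0]}}

```text
clock: 5.43
position: [0.5064, 0.0362, 0.0774]
ee_rot: [-0.0, 0.01, 1.0, 0.0]
contact_force: [-0.0, 0.9, 0.2]
width: -0.0001
gripper_force: 0.0
```

Request:
{"method": "apply_moves", "body": {"deltas": [0, 0, 0, 1, 0, 0, 0, 0, 1, 0]}}

```text
clock: 5.6
position: [0.5064, 0.0362, 0.0764]
ee_rot: [-0.0, 0.01, 1.0, 0.0]
contact_force: [0.1, 0.3, 0.2]
width: -0.0002
gripper_force: 0.0
```

Request:
{"method": "apply_moves", "body": {"deltas": [0, 0, 0, 1, 0, 0, 0, 0, 1, 0]}}

```text
clock: 5.77
position: [0.5064, 0.0362, 0.0754]
ee_rot: [-0.0, 0.01, 1.0, 0.0]
contact_force: [-0.6, -0.3, 0.5]
width: -0.0004
gripper_force: 0.0
```

Run:
```python
from h import *
f=[]
for i in range(3):
    g=get_image("side") if i==0 else get_image("wrist"); s=get_state();f.append(s["contact_force"])
print(np.mean(f,0),s["position"],s["qpos"],s["gripper_force"])
a=get_image("side");c=a["frame"][176:266,196:316];w=g["frame"][180:300,200:360]
cv2.imwrite("pics/m2.png",cv2.cvtColor(np.hstack([cv2.resize(c,(400,300),interpolation=cv2.INTER_CUBIC),cv2.resize(w,(400,300),interpolation=cv2.INTER_CUBIC)]),cv2.COLOR_RGB2BGR))
```

```text
[-0.19254811 -0.14390522 -0.18243418] [0.50655048 0.03623154 0.07556644] [-6.57351278e-02  2.96527468e-01  1.85444528e+00  8.59513776e-05
  9.90637256e-01 -1.61672247e+00] 0.0
```

View pics/m2.png

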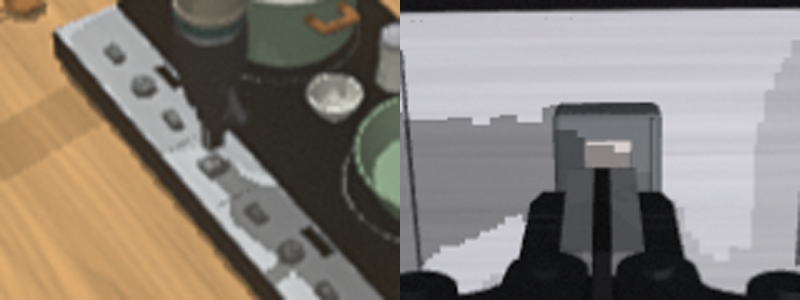

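Request:
{"method": "apply_moves", "body": {"deltas": [0, 0, 0, 1, 0, 0, 0, 0, 1, 0]}}

```text
clock: 6.13
position: [0.5065, 0.0362, 0.0745]
ee_rot: [-0.0, 0.01, 1.0, 0.0]
contact_force: [0.4, -1.0, 0.2]
width: -0.0
gripper_force: 0.0
```

Request:
{"method": "apply_moves", "body": {"deltas": [0, 0, 0, 1, 0, 0, 0, 0, 1, 0]}}

```text
clock: 6.3
position: [0.5064, 0.0362, 0.0734]
ee_rot: [-0.0, 0.01, 1.0, 0.0]
contact_force: [-0.3, 0.3, 0.9]
width: 0.0002
gripper_force: 0.0
```

Request:
{"method": "apply_moves", "body": {"deltas": [0, 0, 0, 1, 0, 0, 0, 0, 1, 0]}}

```text
clock: 6.47
position: [0.5065, 0.0362, 0.0724]
ee_rot: [-0.0, 0.01, 1.0, 0.0]
contact_force: [-0.6, 0.5, -0.4]
width: 0.0
gripper_force: 0.0
```

Run:
```python
from h import *
a=get_image("side");g=get_image("wrist");s=get_state();print(s["position"],s["contact_force"])
c=a["frame"][200:240,240:280];w=g["frame"][200:300,230:330]
cv2.imwrite("pics/m3.png",cv2.cvtColor(np.hstack([cv2.resize(c,(400,400),interpolation=cv2.INTER_NEAREST),cv2.resize(w,(400,400),interpolation=cv2.INTER_CUBIC)]),cv2.COLOR_RGB2BGR))
```

```text
[0.50648399 0.03624369 0.07254238] [-0.63025208 -0.78095888  0.56232206]
```

View pics/m3.png

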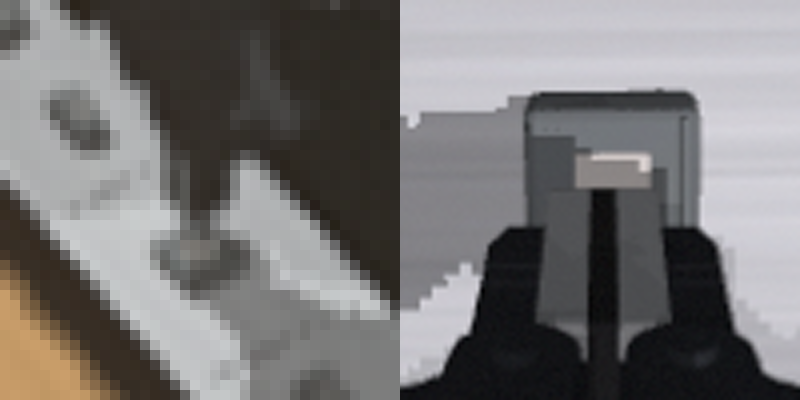

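The grey pads' end (side crop, about (195,222)) still appears a few mm above the key cap (200,240), and the shadow in the wrist view is not yet joined. I'll continue down.

Request:
{"method": "apply_moves", "body": {"deltas": [0, 0, 0, 1, 0, 0, 0, 0, 1, 0]}}

```text
clock: 6.73
position: [0.5065, 0.0362, 0.0715]
ee_rot: [-0.0, 0.01, 1.0, 0.0]
contact_force: [0.3, 0.5, -0.6]
width: 0.0
gripper_force: 0.0
```

Request:
{"method": "apply_moves", "body": {"deltas": [0, 0, 0, 1, 0, 0, 0, 0, 1, 0]}}

```text
clock: 6.9
position: [0.5064, 0.0362, 0.0704]
ee_rot: [-0.0, 0.01, 1.0, 0.0]
contact_force: [-0.7, -0.3, -0.7]
width: 0.0
gripper_force: 0.0
```

Request:
{"method": "apply_moves", "body": {"deltas": [0, 0, 0, 1, 0, 0, 0, 0, 1, 0]}}

```text
clock: 7.07
position: [0.5064, 0.0362, 0.0694]
ee_rot: [-0.0, 0.01, 1.0, 0.0]
contact_force: [-1.0, 1.1, 0.2]
width: 0.0
gripper_force: 0.0
```

Request:
{"method": "apply_moves", "body": {"deltas": [0, 0, 0, 1, 0, 0, 0, 0, 1, 0]}}

```text
clock: 7.23
position: [0.5064, 0.0362, 0.0684]
ee_rot: [-0.0, 0.01, 1.0, 0.0]
contact_force: [-0.5, -0.3, -1.0]
width: -0.0002
gripper_force: 0.0
```

Request:
{"method": "apply_moves", "body": {"deltas": [0, 0, 0, 1, 0, 0, 0, 0, 1, 0]}}

```text
clock: 7.4
position: [0.5065, 0.0362, 0.0674]
ee_rot: [-0.0, 0.01, 1.0, 0.0]
contact_force: [-0.2, 0.5, 0.1]
width: -0.0004
gripper_force: 0.0
```

Request:
{"method": "apply_moves", "body": {"deltas": [0, 0, 0, 1, 0, 0, 0, 0, 1, 0]}}

```text
clock: 7.57
position: [0.5065, 0.0362, 0.0665]
ee_rot: [-0.0, 0.01, 1.0, 0.0]
contact_force: [0.4, -0.0, 0.7]
width: 0.0002
gripper_force: 0.0
```

Request:
{"method": "apply_moves", "body": {"deltas": [0, 0, 0, 1, 0, 0, 0, 0, 1, 0]}}

```text
clock: 7.73
position: [0.5065, 0.0362, 0.0655]
ee_rot: [-0.0, 0.01, 1.0, 0.0]
contact_force: [-0.1, -0.3, 0.1]
width: 0.0001
gripper_force: 0.0
```

```bash
cat >> h.py <<'E'
def proj(p,X):
    K=np.array(p["K"]);c=rot(p["orientation"]).T@(np.array(X)-p["position"]);q=c[:2]/c[2];q=q*(1+p["k1"]*q@q);return np.round(K[:2,:2]@q+K[:2,2],1)
E
python3 - <<'E'
from h import *
p=get_image("wrist");a=get_image("side");s=get_state();print(s["position"],s["contact_force"],p["position"],p["K"][0],p["k1"])
for z in(.058,.062,.067,.072): print(z,[proj(p,[.507+dx,.037+dy,z]) for dx,dy in((-.013,.013),(-.013,-.013))])
for n in["lock_key_top","left_on_top"]: print([np.round(r["point"],1) for r in place_of(n,p)[:1]],proj(p,[.507,.037,.067]),proj(p,[.5085,.187,.067]))
print("tips",[ (z,proj(p,[*s["position"][:2],z])) for z in(.0485,.055,.06,.067)])
c=a["frame"][200:240,240:280];w=p["frame"][200:300,230:330]
cv2.imwrite("pics/m4.png",cv2.cvtColor(np.hstack([cv2.resize(c,(400,400),interpolation=cv2.INTER_NEAREST),cv2.resize(w,(400,400),interpolation=cv2.INTER_CUBIC)]),cv2.COLOR_RGB2BGR))
E
```

```text
[0.50652844 0.03624153 0.065552  ] [ 1.24230155  0.22307781 -0.38731177] [0.43625342 0.03701941 0.22658038] [302.83505703   0.         280.29556487] -0.059444340410980956
0.058 [array([304.5, 224.7]), array([260.3, 225.5])]
0.062 [array([305., 227.]), array([259.8, 227.8])]
0.067 [array([305.7, 229.9]), array([259.3, 230.8])]
0.072 [array([306.5, 233.1]), array([258.6, 233.9])]
[array([281.9, 250.5])] [282.9 251.8] [533.9 247.8]
[array([531.1, 248.4])] [282.9 251.8] [533.9 247.8]
tips [(0.0485, array([281.4, 239.1])), (0.055, array([281.5, 243. ])), (0.06, array([281.5, 246.3])), (0.067, array([281.5, 251. ]))]
```

View pics/m4.png

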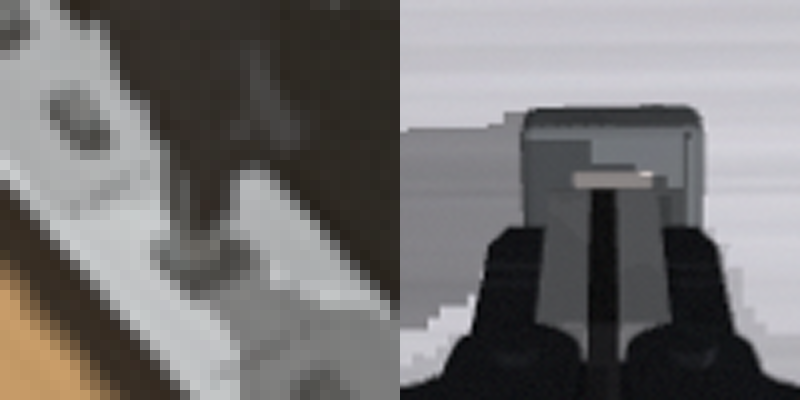

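Shadow and tip edges in the wrist view (168 vs 188) are converging linearly, with contact predicted near TCP z ≈ 0.056. I'll continue with the force guard.

Request:
{"method": "apply_moves", "body": {"deltas": [0, 0, 0, 1, 0, 0, 0, 0, 2, 0, 0, 0, 0, 3, 0, 0, 0, 0, 3, 0]}}

```text
clock: 8.27
position: [0.5063, 0.0363, 0.0623]
ee_rot: [-0.0, 0.01, 1.0, 0.0]
contact_force: [0.2, 0.7, -0.2]
width: 0.0002
gripper_force: 0.0
```

Request:
{"method": "apply_moves", "body": {"deltas": [0, 0, 0, 1, 0, 0, 0, 0, 2, 0, 0, 0, 0, 2, 0]}}

```text
clock: 8.52
position: [0.5064, 0.0362, 0.0604]
ee_rot: [-0.0, 0.01, 1.0, 0.0]
contact_force: [-0.5, -0.1, 0.0]
width: 0.0
gripper_force: 0.0
```

Request:
{"method": "apply_moves", "body": {"deltas": [0, 0, 0, 1, 0, 0, 0, 0, 1, 0]}}

```text
clock: 8.68
position: [0.5065, 0.0362, 0.0595]
ee_rot: [-0.0, 0.01, 1.0, 0.0]
contact_force: [0.1, -0.1, 0.2]
width: -0.0001
gripper_force: 0.0
```

Request:
{"method": "apply_moves", "body": {"deltas": [0, 0, 0, 1, 0, 0, 0, 0, 1, 0]}}

```text
clock: 8.85
position: [0.5065, 0.0362, 0.0585]
ee_rot: [-0.0, 0.01, 1.0, 0.0]
contact_force: [-0.2, 0.2, -0.1]
width: 0.0003
gripper_force: 0.0
```

Request:
{"method": "apply_moves", "body": {"deltas": [0, 0, 0, 1, 0, 0, 0, 0, 1, 0]}}

```text
clock: 9.02
position: [0.5065, 0.0362, 0.0575]
ee_rot: [-0.0, 0.01, 1.0, 0.0]
contact_force: [-0.3, 0.5, 0.9]
width: -0.0002
gripper_force: 0.0
```

Request:
{"method": "apply_moves", "body": {"deltas": [0, 0, 0, 1, 0, 0, 0, 0, 1, 0]}}

```text
clock: 9.18
position: [0.5064, 0.0362, 0.0564]
ee_rot: [-0.0, 0.01, 1.0, 0.0]
contact_force: [0.3, 0.2, -0.4]
width: 0.0001
gripper_force: 0.0
```

Request:
{"method": "apply_moves", "body": {"deltas": [0, 0, 0, 1, 0, 0, 0, 0, 1, 0]}}

```text
clock: 9.35
position: [0.5064, 0.0362, 0.0554]
ee_rot: [-0.0, 0.01, 1.0, 0.0]
contact_force: [-1.0, -0.3, 1.1]
width: 0.0002
gripper_force: 0.0
```

Run:
```python
from h import *
p=get_image("wrist");s=get_state();print(s["position"],s["contact_force"])
f=p["frame"].mean(2).astype(int)
for c in(265,270,276,280,286,292): print(c,f[222:256,c])
```

```text
[0.50646758 0.03623169 0.05546833] [0.11664995 0.5317892  0.86378015]
265 [197 200 204 205 205 204 201 199 199 196 155  53  54  56  57  60  87 107
 110 110  76  76  76  76  77  76  76  76  75  75  75  76  75  74]
270 [196 200 206 206 205 203 202 199 200 196 156  53  54  56  53  64  88 107
 110 110  76  76  75  75  76  71  82  82  82  81  80  76  76  76]
276 [198 201 205 206 205 204 203 199 199 196 157  56  57  52  55  59  89 108
 105  76  77  76  75  75  75  70  79  78  78  78  74  71  71  71]
280 [198 202 206 206 206 204 201 199 201 197 157  53  54  53  53  62  89 108
 107  75  76  76  76  75  72  26  16  16  15  15  17  16  17  15]
286 [198 202 206 207 206 204 203 199 199 192 122  53  56  57  59  61  88 108
 111 117 118 116 106  76  75  70  76  78  76  76  76  76  80  81]
292 [199 203 208 207 205 205 202 199 199 192  88  51  55  58  59  68  93 108
 111 114 117 117 118 117 113  80  81  82  80  82  80  82  81  81]
```

Request:
{"method": "apply_moves", "body": {"deltas": [0, 0, 0, 1, 0, 0, 0, 0, 1, 0]}}

```text
clock: 9.57
position: [0.5065, 0.0362, 0.0545]
ee_rot: [-0.0, 0.01, 1.0, 0.0]
contact_force: [0.5, 0.2, -0.6]
width: 0.0002
gripper_force: 0.0
```

Request:
{"method": "apply_moves", "body": {"deltas": [0, 0, 0, 0, 0]}}

```text
clock: 9.65
position: [0.5065, 0.0362, 0.0545]
ee_rot: [-0.0, 0.01, 1.0, 0.0]
contact_force: [1.5, -0.5, -1.2]
width: -0.0003
gripper_force: 0.0
```

Request:
{"method": "apply_moves", "body": {"deltas": [0, 0, 0, 1, 0, 0, 0, 0, 1, 0]}}

```text
clock: 9.82
position: [0.5065, 0.0363, 0.0535]
ee_rot: [-0.0, 0.01, 1.0, 0.0]
contact_force: [-0.4, -0.9, 0.0]
width: 0.0003
gripper_force: 0.0
```

Request:
{"method": "apply_moves", "body": {"deltas": [0, 0, 0, 1, 0, 0, 0, 0, 1, 0]}}

```text
clock: 9.98
position: [0.5065, 0.0362, 0.0524]
ee_rot: [-0.0, 0.01, 1.0, 0.0]
contact_force: [-0.3, -0.1, 0.1]
width: 0.0001
gripper_force: 0.0
```

Request:
{"method": "apply_moves", "body": {"deltas": [0, 0, 0, 1, 0, 0, 0, 0, 1, 0]}}

```text
clock: 10.15
position: [0.5065, 0.0362, 0.0514]
ee_rot: [-0.0, 0.01, 1.0, 0.0]
contact_force: [-0.3, 0.2, 0.1]
width: 0.0003
gripper_force: 0.0
```

Run:
```python
from h import *
p=get_image("wrist");s=get_state();print(s["position"],s["contact_force"],s["effort"])
f=p["frame"].mean(2).astype(int)
for c in(270,280,286,292): print(c,f[226:250,c])
print(f[243,250:315])
for z in(.058,.062,.067,.072): print(z,[proj(p,[.507+dx,.037+dy,z]) for dx,dy in((-.013,.013),(-.013,-.013))])
print("left_on",[np.round(r["point"],1) for r in place_of("left_on_top",p)[:1]],[proj(p,[.5085,.187,z]) for z in(.04,.055,.067)])
# strip y-lines / scale check: plus key vs lock key
print([np.round(r["point"],1) for r in place_of("left_plus",p)[:2]+place_of("right_minus",p)[:2]])
```

```text
[0.50648218 0.03625229 0.05148873] [-0.3037327   0.28861545  0.18338295] [-3.84569837e-03 -3.85850716e+01 -1.85956693e+01 -2.16989370e-04
 -6.94743168e-03  1.05233045e-05]
270 [202 206 204 205 202 201 199 200 193 121  54  56  56  55  68  91 107 111
 108  75  76  67  82  81]
280 [204 206 206 205 202 200 199 201 190  84  55  56  53  52  63  92 108 106
  75  76  71  27  14  18]
286 [205 207 206 205 202 201 199 198 190  70  51  56  58  58  64  92 106 107
  75  77  74  70  82  81]
292 [206 207 205 206 202 199 199 199 189  69  52  56  57  58  66  94 108 111
 116 117 113  72  82  82]
[132 134 133 133 133 134 133 130 103  80  96 106 110 109 110 109 109 109
 109 110 111 111 111 109 106 106 106 105 104 106 106 107 106 106 106 106
 107 107 106 107 112 111 111 112 112 112 112 112 111 112 112 106  79  77
  90 111 108 111 155 207 207 206 207 207 207]
0.058 [array([306.5, 233.1]), array([258.6, 233.9])]
0.062 [array([307.1, 235.7]), array([258.1, 236.6])]
0.067 [array([307.9, 239.2]), array([257.4, 240.1])]
0.072 [array([308.8, 242.9]), array([256.7, 243.8])]
left_on [array([551.5, 260. ])] [array([518.4, 239.9]), array([536.5, 249.1]), array([552.9, 257.6])]Traceback (most recent call last):
  File "<stdin>", line 9, in <module>
ValueError: it knows: cooker, jar, left_on_top, lock_key_top, mug, oil_bottle, pan, pinch_bowl, pot, pot_lid, right_on_top, salt, spoon, teapot
```

Request:
{"method": "apply_moves", "body": {"deltas": [0, 0, 0, 1, 0, 0, 0, 0, 1, 0]}}

```text
clock: 10.42
position: [0.5065, 0.0362, 0.0505]
ee_rot: [-0.0, 0.01, 1.0, 0.0]
contact_force: [0.0, -0.4, 0.1]
width: -0.0001
gripper_force: 0.0
```

Request:
{"method": "apply_moves", "body": {"deltas": [0, 0, 0, 1, 0, 0, 0, 0, 1, 0]}}

```text
clock: 10.58
position: [0.5066, 0.0362, 0.0495]
ee_rot: [0.0, 0.01, 1.0, 0.0]
contact_force: [0.3, 0.2, 0.5]
width: -0.0001
gripper_force: 0.0
```

Request:
{"method": "apply_moves", "body": {"deltas": [0, 0, 0, 1, 0, 0, 0, 0, 1, 0]}}

```text
clock: 10.75
position: [0.5067, 0.0362, 0.0486]
ee_rot: [0.0, 0.01, 1.0, 0.0]
contact_force: [-0.4, -0.5, 1.3]
width: -0.0003
gripper_force: 0.7
```

Request:
{"method": "apply_moves", "body": {"deltas": [0, 0, 0, 1, 0, 0, 0, 0, 1, 0]}}

```text
clock: 10.92
position: [0.5067, 0.0362, 0.0476]
ee_rot: [0.0, 0.01, 1.0, 0.0]
contact_force: [0.8, -0.5, 1.7]
width: 0.0002
gripper_force: 1.0
```

Run:
```python
from h import *
S=[]
for i in range(4):
    p=get_image("wrist");s=get_state();S.append([*s["contact_force"],s["gripper_force"],*(1e3*s["position"])])
print(np.round(np.mean(S,0),2),s["clock"])
f=p["frame"].mean(2).astype(int)
for c in(270,280,286,292): print(c,f[232:250,c])
```

```text
[ 1.0000e-01 -2.8000e-01  2.1300e+00  1.0400e+00  5.0664e+02  3.6240e+01
  4.7700e+01] 11.1167
270 [200 200 199 199 192 120  55  56  58  59  89 107 110 109  75  71  82  81]
280 [203 201 199 199 193 123  57  53  53  68  83 108 105  76  72  30  13  14]
286 [201 201 200 199 190  70  57  59  61  73  92 108 106  76  76  71  82  82]
292 [202 199 199 199 189  71  55  58  60  72  95 108 112 115 113  80  80  81]
```

Contact confirmed: 2.1 N, about 1.6 mm down. I'll press 2 mm further and hold it for about 3.4 s.

Request:
{"method": "apply_moves", "body": {"deltas": [0, 0, 0, 1, 0, 0, 0, 0, 2, 0, 0, 0, 0, 2, 0, 0, 0, 0, 2, 0, 0, 0, 0, 2, 0, 0, 0, 0, 2, 0]}}

```text
clock: 11.62
position: [0.5066, 0.0362, 0.0457]
ee_rot: [0.0, 0.01, 1.0, 0.0]
contact_force: [-0.5, 0.0, 3.1]
width: 0.0002
gripper_force: 1.9
```

Request:
{"method": "apply_moves", "body": {"deltas": [0, 0, 0, 0, 0, 0, 0, 0, 0, 0, 0, 0, 0, 0, 0, 0, 0, 0, 0, 0, 0, 0, 0, 0, 0, 0, 0, 0, 0, 0, 0, 0, 0, 0, 0, 0, 0, 0, 0, 0, 0, 0, 0, 0, 0, 0, 0, 0, 0, 0, 0, 0, 0, 0, 0, 0, 0, 0, 0, 0]}}

```text
clock: 12.62
position: [0.5066, 0.0362, 0.0456]
ee_rot: [0.0, 0.01, 1.0, 0.0]
contact_force: [-0.1, -0.2, 4.5]
width: -0.0002
gripper_force: 1.9
```

Request:
{"method": "apply_moves", "body": {"deltas": [0, 0, 0, 0, 0, 0, 0, 0, 0, 0, 0, 0, 0, 0, 0, 0, 0, 0, 0, 0, 0, 0, 0, 0, 0, 0, 0, 0, 0, 0, 0, 0, 0, 0, 0, 0, 0, 0, 0, 0, 0, 0, 0, 0, 0, 0, 0, 0, 0, 0, 0, 0, 0, 0, 0, 0, 0, 0, 0, 0]}}

```text
clock: 13.62
position: [0.5066, 0.0362, 0.0456]
ee_rot: [0.0, 0.01, 1.0, 0.0]
contact_force: [0.8, -0.3, 3.3]
width: 0.0002
gripper_force: 1.9
```

Request:
{"method": "apply_moves", "body": {"deltas": [0, 0, 0, 0, 0, 0, 0, 0, 0, 0, 0, 0, 0, 0, 0, 0, 0, 0, 0, 0, 0, 0, 0, 0, 0, 0, 0, 0, 0, 0, 0, 0, 0, 0, 0, 0, 0, 0, 0, 0, 0, 0, 0, 0, 0, 0, 0, 0, 0, 0]}}

```text
clock: 14.45
position: [0.5066, 0.0362, 0.0456]
ee_rot: [0.0, 0.01, 1.0, 0.0]
contact_force: [0.2, 0.3, 3.6]
width: -0.0001
gripper_force: 1.9
```

Request:
{"method": "apply_moves", "body": {"deltas": [0, 0, 0, 0, 0, 0, 0, 0, 0, 0, 0, 0, 0, -3, 0, 0, 0, 0, -10, 0, 0, 0, 0, -25, 0, 0, 0, 0, -35, 0, 0, 0, 0, -35, 0, 0, 0, 0, -35, 0]}}

```text
clock: 15.12
position: [0.5066, 0.0362, 0.081]
ee_rot: [0.0, 0.01, 1.0, 0.0]
contact_force: [-0.8, -0.8, 0.4]
width: 0.0002
gripper_force: 0.0
```

Request:
{"method": "apply_moves", "body": {"deltas": [0, 0, 25, 0, 0, 0, 0, 55, 0, 0, 0, 1, 90, 0, 0, 0, 1, 125, 0, 0, 0, 1, 145, 0, 0, 0, 1, 151, 0, 0, 0, 1, 151, 0, 0, 0, 1, 151, 0, 0]}}

```text
clock: 15.78
position: [0.5079, 0.1866, 0.0799]
ee_rot: [-0.001, 0.01, 1.0, -0.001]
contact_force: [-0.5, 0.0, -0.3]
width: -0.0001
gripper_force: 0.0
```

Run:
```python
from h import *
p=get_image("wrist");s=get_state();print(s["clock"],s["position"],np.round(s["ee_rot"],4),s["contact_force"])
for q in["lock_key_top","left_on_top"]:
    for r in place_of(q,p)[:1]: print(q,round(r["score"],2),np.round(r["point"],1),np.round(onz(p,r["point"],.067),4))
cv2.imwrite("pics/w5c.png",cv2.cvtColor(cv2.resize(p["frame"][180:300,120:340],None,fx=3.6,fy=3.6,interpolation=cv2.INTER_CUBIC),cv2.COLOR_RGB2BGR))
```

```text
15.8333 [0.50799085 0.18612928 0.08007656] [-7.000e-04  1.010e-02  9.999e-01 -5.000e-04] [-0.68890547 -0.17992859 -0.36285987]
lock_key_top 0.82 [ 44.2 241.6] [0.5062 0.0338 0.067 ]
left_on_top 0.85 [279.9 242.6] [0.5086 0.1856 0.067 ]
```

View pics/w5c.png

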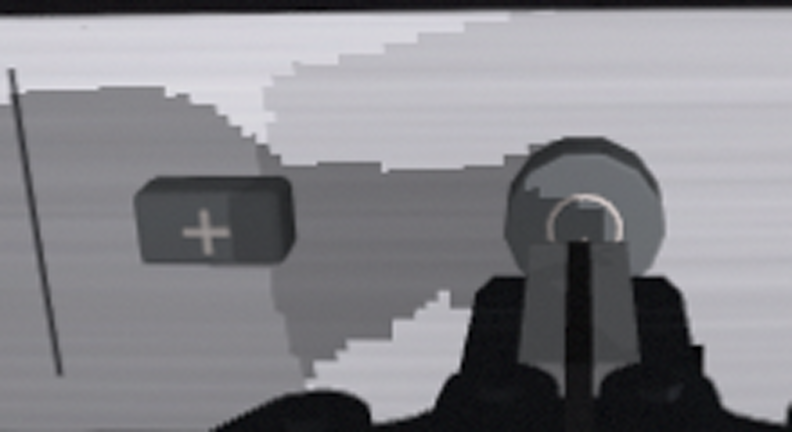

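The fingers (centre 580) stand over the round on key (505–665, centre 585), aligned. I'll press down.

Request:
{"method": "apply_moves", "body": {"deltas": [0, 0, 1, 10, 0, 0, 0, 1, 20, 0, 0, 0, 1, 26, 0, 0, 0, 1, 29, 0, 0, 0, 1, 29, 0, 0, 0, 1, 29, 0]}}

```text
clock: 16.43
position: [0.5084, 0.1881, 0.0512]
ee_rot: [-0.0, 0.01, 1.0, -0.0]
contact_force: [1.8, 0.3, 0.4]
width: 0.0001
gripper_force: 0.0
```

Request:
{"method": "apply_moves", "body": {"deltas": [0, 0, 0, 1, 0, 0, 0, 0, 2, 0, 0, 0, 0, 3, 0, 0, 0, 0, 3, 0, 0, 0, 0, 3, 0]}}

```text
clock: 16.85
position: [0.5089, 0.1884, 0.0489]
ee_rot: [0.0, 0.01, 1.0, 0.0]
contact_force: [-0.4, 0.6, 1.0]
width: 0.0002
gripper_force: 0.5
```

Request:
{"method": "apply_moves", "body": {"deltas": [0, 0, 0, 1, 0, 0, 0, 0, 2, 0, 0, 0, 0, 3, 0, 0, 0, 0, 3, 0, 0, 0, 0, 3, 0, 0, 0, 0, 3, 0]}}

```text
clock: 17.35
position: [0.5089, 0.1883, 0.0458]
ee_rot: [0.0, 0.01, 1.0, 0.0]
contact_force: [0.7, 0.2, 3.5]
width: 0.0
gripper_force: 1.8
```

Request:
{"method": "apply_moves", "body": {"deltas": [0, 0, 0, 0.5, 0, 0, 0, 0, 0.5, 0, 0, 0, 0, 0.5, 0, 0, 0, 0, 0.5, 0, 0, 0, 0, -3, 0, 0, 0, 0, -10, 0, 0, 0, 0, -30, 0, 0, 0, 0, -60, 0, 0, 0, 0, -95, 0, 0, 0, 0, -120, 0, 0, 0, 0, -120, 0, 0, 0, 0, -120, 0]}}

```text
clock: 18.35
position: [0.5088, 0.1882, 0.1671]
ee_rot: [0.001, 0.01, 1.0, 0.0]
contact_force: [-0.6, 0.2, -0.3]
width: 0.0
gripper_force: 0.0
```

Request:
{"method": "apply_moves", "body": {"deltas": [0, 30, 0, -10, 0, 0, 60, 0, -20, 0, 0, 90, 0, -30, 0, 0, 100, 0, -30, 0, 0, 100, 0, -30, 0, 0, 100, 0, -30, 0, 0, 100, 0, -30, 0]}}

```text
clock: 18.93
position: [0.4095, 0.1901, 0.1948]
ee_rot: [-0.0, 0.01, 1.0, -0.0]
contact_force: [0.2, 0.2, -0.1]
width: 0.0
gripper_force: 0.0
```

Run:
```python
from h import *
s=get_state();print(s["clock"],s["position"],np.abs(s["qd"]).max(),s["contact_force"],s["gripper_force"])
p=get_image("top")
for q,z in(("pot_lid",.163),("pan",.064)): print(q,[np.round(onz(p,r["point"],z),3) for r in place_of(q,p)[:1]])
print(sign_off())
```

```text
18.9333 [0.4094551  0.19010269 0.19476182] 0.012968009696333181 [ 0.16011577  0.19942912 -0.11201708] 0.0
pot_lid [array([0.711, 0.188, 0.163])]
pan [array([ 0.697, -0.136,  0.064])]
the job is handed in; nothing more can be done
None
```

I held the lock key down for about 3.3 s at 3–4.5 N and let it up, then pressed the left plate's on key (the pot's plate) about 3.5 mm down and released it. The hand is clear, I touched nothing else, and the job was handed in at about 19 s with no verdict returned.

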